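# Tighten the clamp screw of a rack foot with a hex key

### The job

Take the hex key out of its orange stand, feel it into the hex socket of the screw on the rack foot's sloping blue plate, and tighten the screw clockwise until it stops, regripping the key as needed. Turn the screw only with the key, not with the fingers. Leave the key standing fully home in the tight screw, and leave the carton, tin and bolt bin where they are.

Things in the scene. Friction and masses are not known exactly. Their poses are not given: they have to be found in the camera images.
- hex_key: Hex key, 114 mm long, 0.16 kg, loose, standing grip up in the orange stand. Origin mid tip end, z from tip to grip. From z = 0 to 62 mm a steel hex shank, 17 mm across flats, 19.6 over corners (first 3 mm only 13.5 across flats); x square to a pair of flats. From 62 to 114 mm a black square grip, 28 x 28 mm, sides square to x and y, with a yellow band.
- key_grip (a point): Point on the key's axis 90 mm from the tip, where the black grip is best held; axes as the key's.
- key_tip (a point): Middle of the key's tip end (the key's origin); axes as the key's.
- key_stand: Orange square tube, 38 mm wide and 72 mm tall, on a dark 100 x 100 x 6 mm foot, fixed. Origin under its middle, z up. The 22 x 22 mm opening holds the key loosely with the underside of the grip resting on the rim, so the key must be drawn up 62 mm to come free.
- rack_foot: Fixed rack foot: grey base plate 200 x 130 x 8 mm, grey post 50 x 80 mm, 130 mm tall, and a blue plate 110 x 100 mm sloping at 30 degrees, low side to the foot's own -x, which faces roughly to the robot. Origin on the bench under the middle of the socket mouth, z up, x towards the post, whose near face is at x = 52 mm.
- screw_mouth (a point): Middle of the screw's hex socket mouth, 85 mm above the bench, level with the steel head (about 36 mm across, 6 mm proud of the blue plate). z points out along the screw's axis, 30 degrees from vertical, leaning to the foot's -x; x is square to a pair of socket flats and turns with the screw. Socket 18.5 mm across flats, with a lead-in bevel 2.5 mm wide, 4.3 mm deep.
- screw_floor (a point): Middle of the socket's floor, on the screw's axis, 27 mm below the mouth; the key's tip rests here when fully home. Axes as the mouth's.
- clamp_screw (a joint): Turn of the screw, rad, growing clockwise seen looking onto its head. Starts loose at 0.8 to 1.6; hard stop at 4.0 (tight), where the red mark on the head meets the white line on the blue plate. Friction about 0.22 N m; stays where left, no axial travel. In it the key has about 10 degrees of free play either way and leans up to about 4 degrees when let go.
- white_carton: White carton 140 x 100 x 50 mm, loose, 0.35 kg. Leave alone. Origin under its middle.
- paint_tin: Tin with a green label, 60 mm across and 85 mm tall, loose, 0.3 kg. Leave alone. Origin under its middle.
- bolt_bin: Open blue bin of bolts, 120 x 90 x 45 mm, loose, 0.45 kg. Leave alone. Origin under its middle.
There are look-alikes about, which are no part of the job. Of the things like the hex_key, leave any that is brown, green or white; of the rest the smaller one is meant.

How it is judged:
By the outcome, as a careful person would: the job done as asked, in the order asked, and still so for the second after the job is handed in, with the robot touching nothing.
It also fails if it takes over 54 s, if anything falls off the work surface, if the arm or the gripper's body presses on something with over 40 N, if the wrist force passes 120 N, or if a joint passes its speed limit or range.

### The arm

A 6-joint arm with a two-finger parallel gripper is mounted at the origin on the work surface. World frame = base frame: x ahead of the robot, y to its left, z up, the work surface at z = 0. Lengths are in m, angles in rad, forces in N, time in s.
With the tool pointing down it reaches from about 0.275 to 1 m from the base axis. Payload 8.4 kg.
Tool frame: the origin (TCP) lies on the centre line of the jaws, within the pads' length; the fingertips stand 17 mm ahead of it and the grasp point (between the pads) lies 2 mm behind it (bot.tcp_to_tips is the y of the fingertips in the tool frame, in m); y points along the fingers, z is the direction in which the jaws open and shut, and the axes are right-handed (so a half turn about y gives the same grasp; the last joint's range is limited). The gripper opens to 85 mm and grips with 20 to 120 N. Pads are 22 mm wide; open, the fingers measure 114 mm over their backs; the gripper's body (76 mm by 85 mm) begins 54 mm behind the grasp point. The pads swing forward as they close: fully open they stand 13 mm farther back than shut.
Start: joints at [1.268, 0.353, 1.633, -0, 1.155, -0.002], TCP at [0.185, 0.597, 0.248] pointing down, gripper open.
Joint ranges: [-2.63, 2.63], [-0.92, 2.1], [0.06, 2.66], [-1.3, 4.44], [0, 2.69], [-3.02, 3.02]. Speed limits (rad/s): [2.22, 2.22, 2.79, 3.14, 3.14, 3.14].

### API

Orientations are given as a unit quaternion [x, y, z, w].
In Python, from workcell import bot, hand, kinematics, get_obs, vision, hand_in gives the robot as it stands. The module is installed in compiled form; this text tells all that it offers. Calls block until the motion is done:
- bot.reach(position, orientation): joint-space move of the TCP to a pose.
- bot.servo_line(position, ori=None, velocity=0.15): straight line of the TCP; ori=None keeps the orientation; velocity is the mean speed in m/s.
- bot.goto_joints(angles): joint-space move.
- hand.move_gripper(opening, strength=None): finger opening in m; strength is the grip in N (None keeps the last); returns when the fingers have stopped.
- bot.dwell(seconds).
- kinematics.solve_ik(position, orientation): joint angles nearest the present ones, or None.
- get_obs(): the state.
- vision.read_camera(name): name is "side" or "top"; returns a dict with "frame" (480x640x3 uint8, red, green, blue), "intrinsics" (3x3 intrinsics, pixels), "view" (4x4, takes a point from world to camera coordinates). Camera axes: x right, y down, z forward; pixel columns grow to the right and rows downward; lengths in m; the calibration is good to about 2 mm. A picture is of the moment at which its call begins. There is no depth.
A pose or a line that the arm cannot do raises bot.IKError and nothing moves.
- hand_in(): hands the job in, once; it reports no verdict.
The state is a dict: "time_s": time; "joint_pos": joint angles; "joint_vel": joint speeds; "joint_efforts": joint torques, N m; "position": TCP position; "orientation": TCP orientation; "wrist_force": force on the tool from outside, world axes, zero at the start; "ft_torque": the same for the moment, N m; "gripper_width": finger opening in m.
Only numpy, scipy, OpenCV 4.12 (cv2) and the standard library are available. Lean on these libraries where they do the work, as an engineer would, in place of code of your own. Each camera call takes 0.05 s, during which the arm holds its last target.

## Working session

There is one attempt and no reset: what is moved stays moved. The work goes in short steps, each a Python script; the robot and the scene stay as the last script left them, time stands still between calls to the robot, and variables do not carry over. Pictures are saved under pics/ and viewed, and the job is handed in when it is done.

```bash
mkdir -p pics; ls; cat > h.py <<'E'
import numpy as np, cv2
from workcell import bot, hand, kinematics, get_obs, vision, hand_in
def snap(n,tag):
    d=vision.read_camera(n); cv2.imwrite(f'pics/{tag}.png',cv2.cvtColor(d['frame'],cv2.COLOR_RGB2BGR))
    np.savez(f'pics/{tag}.npz',**{k:np.array(v) for k,v in d.items()}); return d
def load(tag): return dict(np.load(f'pics/{tag}.npz'))
def ray(d,uv):
    K=d['intrinsics'];V=d['view'];R=V[:3,:3];t=V[:3,3]
    c=-R.T@t; v=R.T@np.linalg.solve(K,np.array([uv[0],uv[1],1.])); return c,v/np.linalg.norm(v)
def onz(d,uv,z):
    c,v=ray(d,uv); return c+v*(z-c[2])/v[2]
def tri(d1,p1,d2,p2):
    A=[];b=[]
    for d,p in((d1,p1),(d2,p2)):
        c,v=ray(d,p);P=np.eye(3)-np.outer(v,v);A.append(P);b.append(P@c)
    x,*_=np.linalg.lstsq(np.vstack(A),np.hstack(b),rcond=None);return x
def proj(d,X):
    X=np.atleast_2d(X);q=(d['view'][:3,:3]@X.T).T+d['view'][:3,3];p=(d['intrinsics']@q.T).T;return p[:,:2]/p[:,2:]
E
python3 - <<'E'
from h import *
for n in('side','top'):
    d=snap(n,n+'0'); print(n,d['intrinsics'],d['view'])
o=get_obs();print({k:np.round(v,3) for k,v in o.items()}, bot.tcp_to_tips)
E
```

```text
pics
side [[508.02255354   0.         325.47745427]
 [  0.         508.02255354 240.54260622]
 [  0.           0.           1.        ]] [[ 0.7590357  -0.65102271 -0.00585164 -0.43028896]
 [-0.44310197 -0.50999137 -0.73727163  0.32643798]
 [ 0.47699628  0.56220836 -0.6755711   0.9420318 ]
 [ 0.          0.          0.          1.        ]]
top [[519.42114169   0.         314.87922418]
 [  0.         519.42114169 243.13807425]
 [  0.           0.           1.        ]] [[ 0.02582753 -0.99965903 -0.00384309 -0.01721284]
 [-0.97712872 -0.02443334 -0.21124032  0.578684  ]
 [ 0.21107439  0.00921101 -0.9774266   1.1470569 ]
 [ 0.          0.          0.          1.        ]]
{'time_s': np.float64(0.1), 'joint_pos': array([ 1.268,  0.354,  1.634, -0.   ,  1.155, -0.002]), 'joint_vel': array([-0.   ,  0.   , -0.001,  0.001, -0.   ,  0.   ]), 'joint_efforts': array([ 1.0000e-03, -6.0635e+01, -3.4282e+01,  0.0000e+00,  4.0000e-03,
       -0.0000e+00]), 'position': array([0.185, 0.597, 0.248]), 'orientation': array([ 0.7  , -0.106,  0.106, -0.699]), 'wrist_force': array([-0.667,  0.658,  0.167]), 'ft_torque': array([-0.013, -0.014,  0.031]), 'gripper_width': np.float64(0.086)} 0.017
```

View pics/side0.png

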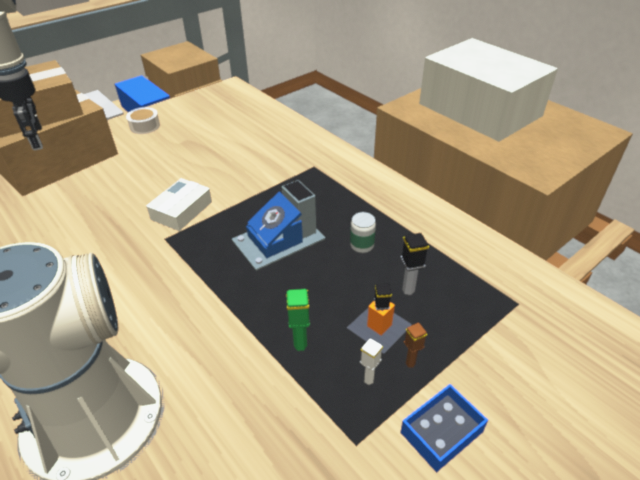

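View pics/top0.png

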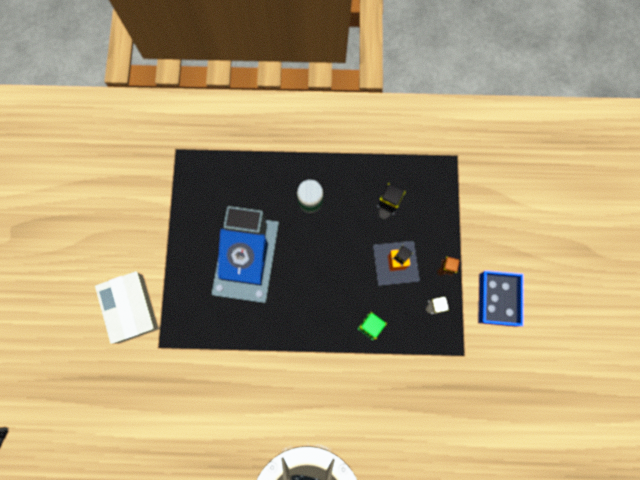

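Look-alikes, in side / top pixels:
- green (298,310) / (373,326)
- white (371,355) / (439,305)
- brown (416,340) / (452,265)
- large black (414,255) / (393,197)
- small black in the orange stand (383,297) / (402,255)

The small black key fits: it isn't an excluded colour, it's the smaller of the two black ones, and it stands in the orange stand. I'll confirm it with crops.

```bash
python3 - <<'E'
from h import *
a=cv2.imread('pics/side0.png');b=cv2.imread('pics/top0.png')
r=lambda im,x,y,s:cv2.resize(im[y:y+s,x:x+s],(400,400),interpolation=cv2.INTER_CUBIC)
cv2.imwrite('pics/c1.png',np.vstack([np.hstack([r(a,340,250,100),r(b,350,210,100)])[:300+100]]))
cv2.imwrite('pics/c2.png',np.hstack([r(a,228,170,100),r(b,205,200,100)]))
E
```

```text
(no output)
```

View pics/c1.png

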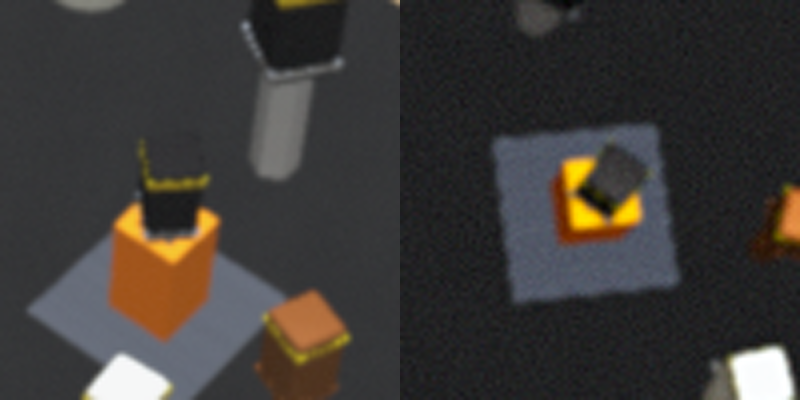

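View pics/c2.png

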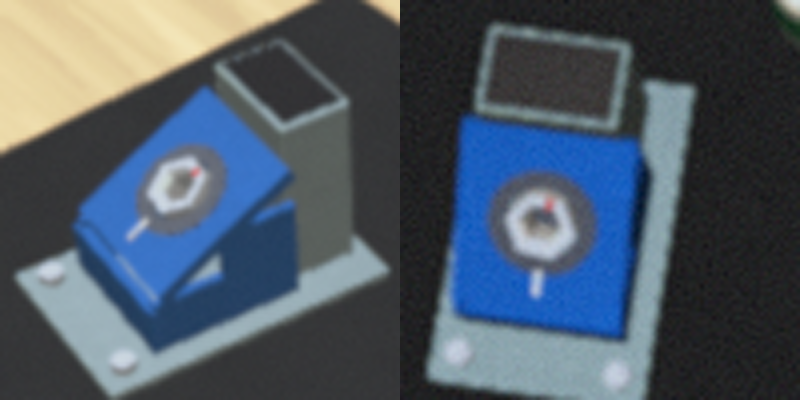

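The crops show a small black key with a yellow band standing in the orange stand, leaning slightly and yawed relative to it (top view about (403,254)). The screw head is near top (240,256) / side (273,216). Its red mark points upslope and the white line is on the low side. Next I'll measure.

```bash
python3 - <<'E'
from h import *
a=cv2.imread('pics/side0.png');b=cv2.imread('pics/top0.png')
def r(im,x,y,s,g=1.):
    c=cv2.resize(im[y:y+s,x:x+s],(400,400),interpolation=cv2.INTER_CUBIC).astype(float)
    c=(255*(c/255)**g).astype(np.uint8)
    for k in range(0,s,5):
        p=int(k*400/s);cv2.line(c,(p,0),(p,6),(255,255,255),1);cv2.line(c,(0,p),(6,p),(255,255,255),1)
    return c
cv2.imwrite('pics/c3.png',np.hstack([r(a,363,275,40,.5),r(b,385,235,40,.5)]))
cv2.imwrite('pics/c4.png',np.hstack([r(a,253,196,40),r(b,220,236,40)]))
E
```

```text
(no output)
```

View pics/c3.png

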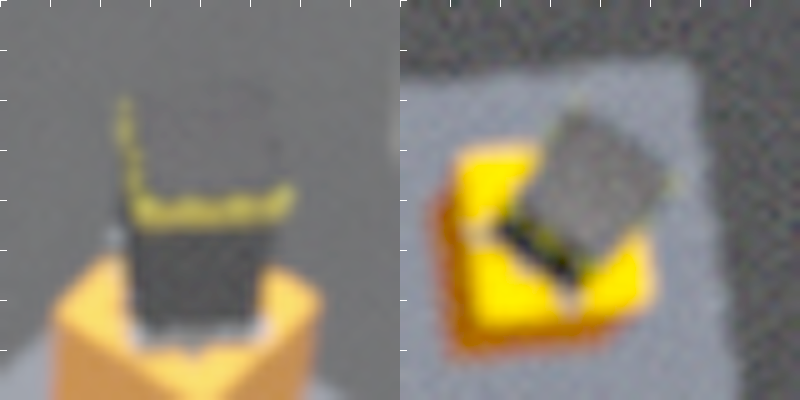

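View pics/c4.png

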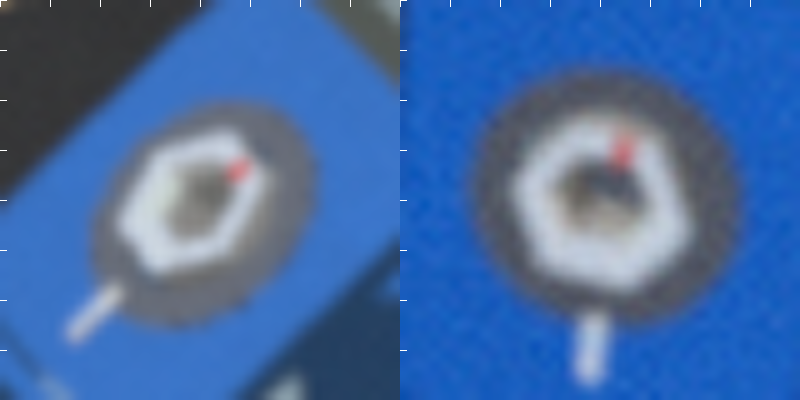

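```bash
cat > m.py <<'E'
from h import *
S=load('side0');T=load('top0')
def hexc(d,x,y,s):
    f=d['frame'][y:y+s,x:x+s].astype(int);mx=f.max(2);mn=f.min(2)
    m=((mn>150)).astype(np.uint8)
    m=cv2.morphologyEx(m,cv2.MORPH_CLOSE,np.ones((3,3)))
    n,l,st,c=cv2.connectedComponentsWithStats(m);k=1+np.argmax(st[1:,4])
    cs,_=cv2.findContours((l==k).astype(np.uint8),cv2.RETR_EXTERNAL,cv2.CHAIN_APPROX_NONE)
    h=cv2.convexHull(cs[0]);M=cv2.moments(h);print('bb',st[k])
    return np.array([M['m10']/M['m00']+x,M['m01']/M['m00']+y])
def redc(d,x,y,s):
    f=d['frame'][y:y+s,x:x+s].astype(int);w=np.clip(f[...,0]-np.maximum(f[...,1],f[...,2])-20,0,None)
    w=w*(w>0.3*w.max());Y,X=np.mgrid[y:y+s,x:x+s];return np.array([(X*w).sum(),(Y*w).sum()])/w.sum()
if __name__=='__main__':
    hs=hexc(S,255,198,32);ht=hexc(T,225,240,32)
    M=tri(S,hs,T,ht);print('hex',hs,ht,'mouth',M, 'top@85',onz(T,ht,.085),'side@85',onz(S,hs,.085))
    rs=redc(S,255,198,35);rt=redc(T,225,240,35);print('red',rs,rt,'side',onz(S,rs,.095),'tri',tri(S,rs,T,rt))
    # base plate corners z=8
    P=[onz(T,p,.008) for p in [(279,221.25),(266.2,299.5),(212,295)]]
    print('plate',np.round(P,4)); e=P[0]-P[1];print('yaw long',np.degrees(np.arctan2(e[1],e[0])),np.linalg.norm(e)); e=P[2]-P[1];print('yaw short',np.degrees(np.arctan2(-e[0],e[1])),np.linalg.norm(e))
    # white line tri
    a=tri(S,(253+12.0,196+29),T,(220+19.6,236+31.5));b=tri(S,(253+7.5,196+33.5),T,(220+19.1,236+37.8));print('line',a,b)
    # post top quad z=.130
    q=[onz(T,(205+x/4,200+y/4),.130) for x,y in[(88,25),(230,40),(220,128),(75,112)]]
    print('post',np.round(q,4))
    # key
    for z in(.118,.124,.130): print('keytop',z,onz(T,(404.7,253.8),z),onz(S,(363+20.8,275+14.5),z))
    q=[onz(T,(385+x/10,235+y/10),.124) for x,y in[(175,105),(272,180),(200,270),(120,195)]]
    for i in range(4):
        e=q[(i+1)%4]-q[i];print('key edge',np.degrees(np.arctan2(e[1],e[0]))%90,np.linalg.norm(e))
    f=[onz(T,(350+x/4,210+y/4),.006) for x,y in[(92,138),(256,122),(280,283),(112,303)]]
    print('stand ctr',np.mean(f,0));
    for i in range(4):
        e=f[(i+1)%4]-f[i];print('stand',np.degrees(np.arctan2(e[1],e[0]))%90,np.linalg.norm(e))
E
python3 m.py
```

```text
bb [ 10  11  15  14 119]
bb [  7   8  17  17 155]
hex [271.87531807 215.69211196] [239.78426172 255.89478338] mouth [0.53967246 0.16720088 0.08489586] top@85 [0.54003174 0.16699063 0.085     ] side@85 [0.5392076  0.16725472 0.085     ]
red [276.39583333 212.5625    ] [241.82352941 250.84313725] side [0.54792445 0.15939503 0.095     ] tri [0.55008622 0.1620592  0.09228522]
plate [[0.6433 0.0875 0.008 ]
 [0.4506 0.1102 0.008 ]
 [0.458  0.2399 0.008 ]]
yaw long -6.708691333277105 0.19410205232935182
yaw short -3.277994899213364 0.12990113407118392
line [0.51688757 0.16844117 0.06680882] [0.50355926 0.16994879 0.05887113]
post [[0.6434 0.1948 0.13  ]
 [0.6367 0.1153 0.13  ]
 [0.5863 0.1184 0.13  ]
 [0.5934 0.1989 0.13  ]]
keytop 0.118 [ 0.54769916 -0.2016692   0.118     ] [ 0.54980907 -0.19950499  0.118     ]
keytop 0.124 [ 0.54650528 -0.20066664  0.124     ] [ 0.54562248 -0.20302427  0.124     ]
keytop 0.13 [ 0.5453114  -0.19966409  0.13      ] [ 0.54143589 -0.20654355  0.13      ]
key edge 52.31666342613795 0.026659103890916844
key edge 51.96932263003808 0.025967862793158682
key edge 46.84279069293372 0.023779575014481778
key edge 59.12765309390799 0.023867446162600985
stand ctr [ 0.54755436 -0.19973745  0.006     ]
stand 7.119384636664265 0.10063797682395526
stand 7.482335448167021 0.09939920276436233
stand 8.258165787419827 0.10167822975902258
stand 6.89876727877949 0.10141873087139588
```

```bash
cat >> h.py <<'E'
from scipy.spatial.transform import Rotation as Ro
YAW=np.radians(-5.5)
M=np.array([.5397,.1672,.085])
FX=np.array([np.cos(YAW),np.sin(YAW),0]);FY=np.array([-np.sin(YAW),np.cos(YAW),0]);FZ=np.array([0,0,1.])
N=-.5*FX+np.sqrt(.75)*FZ   # screw axis out
U=np.cross(FY,N)           # in-plane, uphill (+x foot)
def quat(y,z):
    x=np.cross(y,z);return Ro.from_matrix(np.column_stack([x,y,z])).as_quat()
def inpl(d,uv,h=0.):
    c,v=ray(d,uv);p=M+h*N;t=((p-c)@N)/(v@N);q=c+t*v-M;return np.degrees(np.arctan2(q@FY,q@U)),np.linalg.norm(q)
E
cat > p.py <<'E'
from h import *
from m import redc,S,T
print('U',U,'N',N)
for d,n in((S,'s'),(T,'t')):
    r=redc(d,*((255,198,35) if n=='s' else (225,240,35)));print(n,'red in-plane deg',inpl(d,r))
print('line',inpl(T,(220+19.3,236+34.5),-.006),inpl(S,(253+9.8,196+31),-.006))
for nm,uv,z in(('big',(393,196),.14),('brown',(452,265),.1),('green',(373,326),.1),('white',(439,305),.1)):print(nm,onz(T,uv,z))
K=np.array([.5463,-.2012,.098])
for a in(52.5,142.5,232.5,322.5):
    z=np.array([np.cos(np.radians(a)),np.sin(np.radians(a)),0]);q=quat(np.array([0,0,-1.]),z)
    j=kinematics.solve_ik(K,q);print('grasp',a,None if j is None else np.round(j,3))
for a in range(0,360,30):
    z=np.cos(np.radians(a))*U+np.sin(np.radians(a))*FY;q=quat(-N,z)
    o=[]
    for dd in(.063,.063+.04,.063+.10):
        j=kinematics.solve_ik(M+(dd-.002)*N,q);o.append(None if j is None else np.round(j,2))
    print(a,*o)
E
python3 p.py
```

```text
U [ 0.86203839 -0.08300486  0.5       ] N [-0.4976981   0.04792288  0.8660254 ]
s red in-plane deg (np.float64(-13.338660935995037), np.float64(0.013076603790439425))
t red in-plane deg (np.float64(-17.537525976751972), np.float64(0.013680323613991378))
line (np.float64(-179.82313623035284), np.float64(0.038060561065536805)) (np.float64(179.01907061746462), np.float64(0.036174369667818014))
big [ 0.67317381 -0.17348987  0.14      ]
brown [ 0.52847575 -0.30975359  0.1       ]
green [ 0.38943181 -0.13405764  0.1       ]
white [ 0.43870754 -0.27861975  0.1       ]
grasp 52.5 [-0.355  0.47   1.842 -0.     0.83  -1.272]
grasp 142.5 [-0.355  0.47   1.842 -0.     0.83  -2.843]
grasp 232.5 [-0.355  0.47   1.842 -0.     0.83   1.87 ]
grasp 322.5 [-0.355  0.47   1.842 -0.     0.83   0.299]
0 [ 0.49  0.24  2.24 -0.93  0.35  1.42] [ 0.52  0.15  2.24 -0.78  0.42  1.28] [ 0.57  0.01  2.24 -0.62  0.55  1.14]
30 [ 0.49  0.24  2.24 -0.93  0.35  0.9 ] [ 0.52  0.15  2.24 -0.78  0.42  0.76] [ 0.57  0.01  2.24 -0.62  0.55  0.62]
60 [ 0.49  0.24  2.24 -0.93  0.35  0.38] [ 0.52  0.15  2.24 -0.78  0.42  0.2
[... 368 characters left out ...]
  2.24 -0.62  0.55 -1.48]
180 [ 0.49  0.24  2.24 -0.93  0.35 -1.72] [ 0.52  0.15  2.24 -0.78  0.42 -1.86] [ 0.57  0.01  2.24 -0.62  0.55 -2.  ]
210 [ 0.49  0.24  2.24 -0.93  0.35 -2.24] [ 0.52  0.15  2.24 -0.78  0.42 -2.39] [ 0.57  0.01  2.24 -0.62  0.55 -2.52]
240 [ 0.49  0.24  2.24 -0.93  0.35 -2.77] [ 0.52  0.15  2.24 -0.78  0.42 -2.91] None
270 [ 0.49  0.24  2.24 -0.93  0.35  2.99] [ 0.52  0.15  2.24 -0.78  0.42  2.85] [ 0.57  0.01  2.24 -0.62  0.55  2.71]
300 [ 0.49  0.24  2.24 -0.93  0.35  2.47] [ 0.52  0.15  2.24 -0.78  0.42  2.33] [ 0.57  0.01  2.24 -0.62  0.55  2.19]
330 [ 0.49  0.24  2.24 -0.93  0.35  1.95] [ 0.52  0.15  2.24 -0.78  0.42  1.8 ] [ 0.57  0.01  2.24 -0.62  0.55  1.67]
```

```bash
python3 - <<'E'
from h import *
o=[]
for t in('top0','side0'):
    d=load(t);g=np.array([[-.04,-.04],[.04,-.04],[.04,.04],[-.04,.04]])
    P=np.array([M+u*U+v*FY for u,v in g]);px=proj(d,P).astype(np.float32)
    dst=np.array([[ (0.04-v)*5000,(0.04-u)*5000] for u,v in g],np.float32) # up=U, left=+FY (CCW)
    im=cv2.cvtColor(d['frame'],cv2.COLOR_RGB2BGR)
    w=cv2.warpPerspective(im,cv2.getPerspectiveTransform(px,dst),(400,400),flags=cv2.INTER_CUBIC)
    cv2.circle(w,(200,200),3,(0,255,0),-1);cv2.circle(w,(200,200),90,(0,255,255),1);o.append(w)
cv2.imwrite('pics/rect0.png',np.hstack(o))
E
```

```text
(no output)
```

View pics/rect0.png

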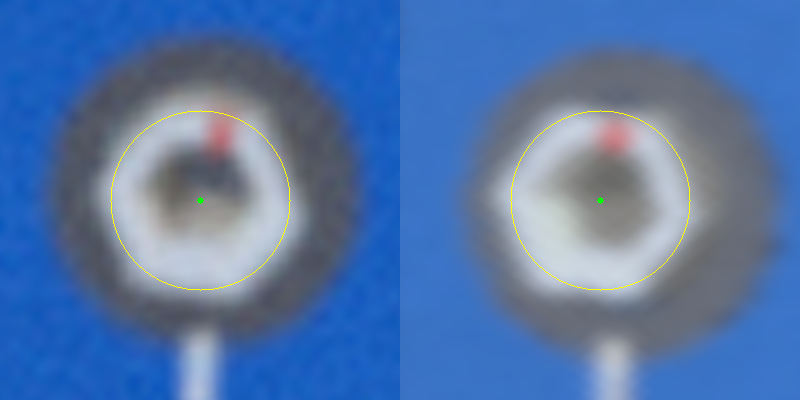

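```bash
python3 - <<'E'
from h import *
im=cv2.imread('pics/rect0.png')
for k,nm in((0,'top'),(1,'side')):
    w=im[:,400*k:400*k+400].astype(int)
    red=(w[...,2]-w[...,:2].max(2)>40)
    lo=w.min(2)
    for th in(130,145,160):
        m=((lo>th)|red).astype(np.uint8)
        m[330:]=0
        n,l,st,c=cv2.connectedComponentsWithStats(m);i=1+np.argmax(st[1:,4])
        cs,_=cv2.findContours((l==i).astype(np.uint8),cv2.RETR_EXTERNAL,cv2.CHAIN_APPROX_NONE)
        cc=max(cs,key=len);h=cv2.convexHull(cc)
        mm=np.zeros((400,400),np.uint8);cv2.fillPoly(mm,[h],1)
        Y,X=np.nonzero(mm);cx,cy=X.mean(),Y.mean()
        # area 6th moment
        dx=-(X-cx);dy=-(Y-cy) ; r=np.hypot(dx,dy);t=np.arctan2(dx,dy)  # angle from up, CCW positive
        z=(r**6*np.exp(6j*t)).sum();ph=np.degrees(np.angle(z))/6  # vertex direction
        ry,rx=np.nonzero(red&(mm>0))
        print(nm,th,'ctr',cx,cy,'vertex',ph,'flat mod60',(ph+30)%60,'area->AF mm',np.sqrt(mm.sum()/.866)/5,'red ang',np.degrees(np.arctan2(-(rx.mean()-cx),-(ry.mean()-cy))))
E
```

```text
top 130 ctr 199.8203805023626 197.01374036309375 vertex 21.454564776979197 flat mod60 51.4545647769792 area->AF mm 38.54633395579754 red ang -18.342767916905046
top 145 ctr 199.8671404399323 197.65560067681895 vertex 20.607691943680628 flat mod60 50.60769194368063 area->AF mm 36.944499914100916 red ang -18.133734623565548
top 160 ctr 199.85322749737907 198.39063202036843 vertex 20.700865176816183 flat mod60 50.70086517681618 area->AF mm 35.12301049242232 red ang -17.952744585702174
side 130 ctr 199.7545092527524 201.48284141485126 vertex 24.14314961860597 flat mod60 54.143149618605975 area->AF mm 39.717245426837096 red ang -13.191677478219484
side 145 ctr 198.00351938953392 202.61783376640463 vertex 23.280199341070603 flat mod60 53.2801993410706 area->AF mm 37.473932433216 red ang -14.42982225837392
side 160 ctr 197.21414538310412 203.18154696936622 vertex 22.992371056324842 flat mod60 52.99237105632484 area->AF mm 35.63090233103545 red ang -14.958286931067684
```

```bash
python3 - <<'E'
from h import *
K=np.array([.5463,-.2012]);a=np.radians(52.5)
q=quat(np.array([0,0,-1.]),np.array([np.cos(a),np.sin(a),0]))
hand.move_gripper(.06)
bot.reach([*K,.19],q)
d=snap('top','top1');snap('side','side1')
print(get_obs()['time_s'],get_obs()['position'],get_obs()['joint_pos'])
E
```

```text
3.65 [ 0.54653702 -0.20064007  0.190048  ] [-3.54455991e-01  3.49240320e-01  1.78136959e+00  8.99357953e-05
  1.01091145e+00 -1.27168426e+00]
```

```bash
python3 - <<'E'
from h import *
a=cv2.imread('pics/side1.png');b=cv2.imread('pics/top1.png')
r=lambda im,x,y,s:cv2.resize(im[y:y+s,x:x+s],(400,400),interpolation=cv2.INTER_CUBIC)
cv2.imwrite('pics/c5.png',np.hstack([r(a,320,220,130),r(b,340,190,130)]))
E
```

```text
(no output)
```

View pics/c5.png

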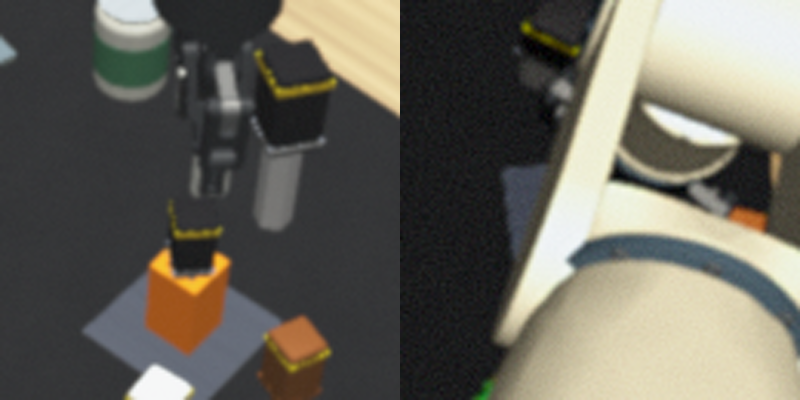

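The side view shows the fingers hanging over the small black key. The arm hides it in the top view. I'll descend and grip.

```bash
python3 - <<'E'
from h import *
bot.servo_line([.5463,-.2012,.098],velocity=.08)
o=get_obs();print(o['wrist_force'],o['position'])
hand.move_gripper(.0,strength=70)
o=get_obs();print(o['wrist_force'],o['position'],o['gripper_width'],o['time_s'])
bot.servo_line([.5463,-.2012,.120],velocity=.1)
o=get_obs();print(o['wrist_force'],o['ft_torque'],o['position'],o['gripper_width'],o['time_s'])
bot.servo_line([.5463,-.2012,.20],velocity=.12)
o=get_obs();print(o['wrist_force'],o['position'],o['gripper_width'],o['time_s'])
a=snap('side','side2');b=snap('top','top2')
a=cv2.imread('pics/side2.png');b=cv2.imread('pics/top2.png')
r=lambda im,x,y,s:cv2.resize(im[y:y+s,x:x+s],(400,400),interpolation=cv2.INTER_CUBIC)
cv2.imwrite('pics/c6.png',np.hstack([r(a,340,190,110),r(a,365,225,50)]))
E
```

```text
[-0.1848158   1.75294052 -0.13757096] [ 0.54669277 -0.20137772  0.09856593]
[-0.85264461  0.7446841   5.57596941] [ 0.54655101 -0.20128693  0.09853851] 0.027184807942046293 5.3333
[ 0.15265759  0.07242008 -2.04092154] [-0.05460156 -0.02241838  0.01553849] [ 0.54627411 -0.20124662  0.12018518] 0.027090168032957107 5.7
[ 0.11880023 -0.37029522 -1.4080009 ] [ 0.54571602 -0.20100889  0.19920782] 0.027514075853171647 6.5167
```

View pics/c6.png

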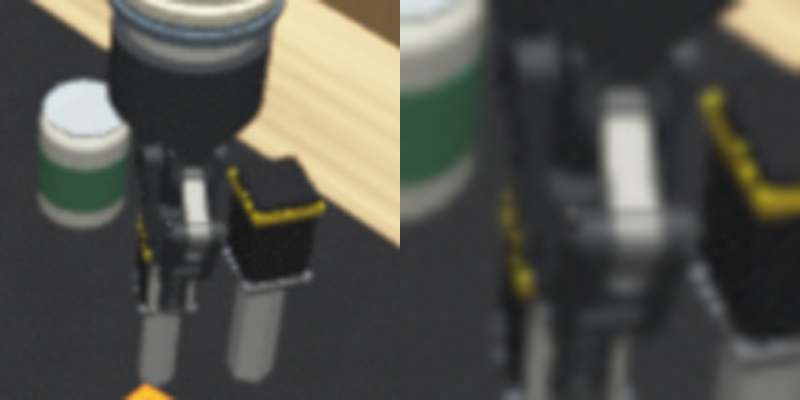

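```bash
python3 - <<'E'
from h import *
d=load('side2');tip=np.array([.5457,-.201,.112-.0008])
# rectify plane through the key axis facing camera: horizontal dir perpendicular to view azimuth
h=np.array([.7620,-.6476,0]);h/=np.linalg.norm(h)
g=[(-.02,-.005),(.02,-.005),(.02,.055),(-.02,.055)]
P=np.array([tip+u*h+v*np.array([0,0,1]) for u,v in g])
px=proj(d,P).astype(np.float32);dst=np.array([[(u+.02)*10000,(.055-v)*10000] for u,v in g],np.float32)
im=cv2.cvtColor(d['frame'],cv2.COLOR_RGB2BGR);w=cv2.warpPerspective(im,cv2.getPerspectiveTransform(px,dst),(400,600),flags=cv2.INTER_CUBIC)
w=np.clip(w.astype(float)*1.4,0,255).astype(np.uint8)
cv2.imwrite('pics/c7.png',w)
for v in(400,440,480):print(w[v-20:v+20].mean(2).mean(0)[::10].astype(int))
E
```

```text
[ 78  75  73  74  75  74  75  77  87 100 118 133 147 154 159 160 160 160
 160 159 158 157 157 155 154 154 151 146 128 108  87  78  72  73  74  75
  76  74  73  73]
[ 76  75  74  74  75  73  74  76  85  99 116 133 146 155 159 161 161 160
 160 160 159 158 156 155 154 154 149 143 128 109  89  78  72  71  73  73
  73  72  72  73]
[ 74  75  75  75  74  73  73  76  81  95 111 131 145 156 159 162 161 160
 160 160 160 158 156 155 154 153 150 143 132 112  92  79  74  72  73  73
  73  72  72  73]
```

View pics/c7.png

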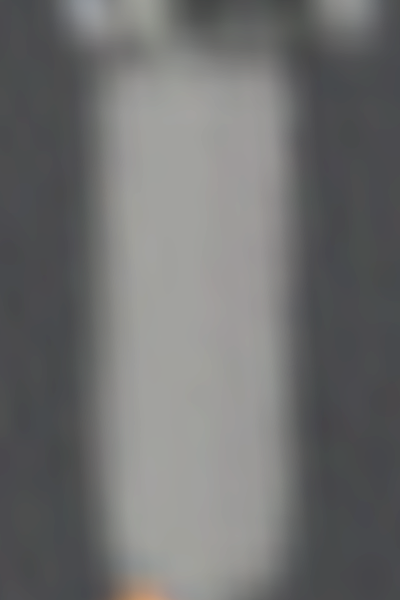

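```bash
python3 - <<'E'
from h import *
j=np.array(get_obs()['joint_pos']);j[5]-=np.radians(30);bot.goto_joints(j)
snap('side','side3')
p=get_obs()['position'];print(p,get_obs()['time_s'])
for t,tip in(('side2',np.array([.5457,-.201,.111])),('side3',np.array([p[0],p[1],.111]))):
    d=load(t);h=np.array([.7620,-.6476,0]);h/=np.linalg.norm(h)
    g=[(-.02,-.005),(.02,-.005),(.02,.055),(-.02,.055)]
    P=np.array([tip+u*h+v*np.array([0,0,1]) for u,v in g])
    px=proj(d,P).astype(np.float32);dst=np.array([[(u+.02)*10000,(.055-v)*10000] for u,v in g],np.float32)
    w=cv2.warpPerspective(d['frame'],cv2.getPerspectiveTransform(px,dst),(400,600),flags=cv2.INTER_CUBIC)
    s=w[180:500].astype(float).mean(2).mean(0);print(s[::10].astype(int));bg=s[:60].mean();
    print('integrated width', (s[:350]-bg).sum()/(np.percentile(s,88)-bg)/10)
    hf=(bg+112)/2; k=np.nonzero(s>hf)[0];print(k[0],k[-1])
E
```

```text
[ 0.54545099 -0.20092717  0.19849243] 7.2333
[ 54  54  53  54  54  53  53  55  60  70  82  95 104 111 114 115 115 115
 114 114 114 113 112 111 111 110 108 103  92  78  65  57  53  53  53  53
  54  53  53  53]
integrated width 18.059645477909843
101 287
[ 54  54  53  53  53  54  56  61  71  83  94 101 104 105 106 109 112 115
 117 117 117 117 117 116 114 110 103  93  82  70  61  55  53  52  53  54
  54  54  54  54]
integrated width 17.651312850959687
90 279
```

```bash
cat >> h.py <<'E'
L=.0885
def qa(a): 
    a=np.radians(a);return quat(-N,np.cos(a)*U+np.sin(a)*FY)
def st(msg=''):
    o=get_obs();p=np.array(o['position']);f=np.array(o['wrist_force']);e=p-M
    R=Ro.from_quat(o['orientation']).as_matrix();z=R[:,2]
    print(msg,'t%.2f'%o['time_s'],'depth %.1f u %.1f v %.1f'%tuple(1000*np.array([L-e@N,e@U,e@FY])),'F n%.1f u%.1f v%.1f'%(f@N,f@U,f@FY),'Tn %.2f'%(np.array(o['ft_torque'])@N),'a %.1f'%(np.degrees(np.arctan2(z@FY,z@U))%360),'j6 %.2f'%o['joint_pos'][5],'w %.4f'%o['gripper_width'],'tilt %.1f'%np.degrees(np.arccos(np.clip(-R[:,1]@N,-1,1))));return o
def at(depth,u=0,v=0): return M+(L-depth)*N+u*U+v*FY
E
python3 - <<'E'
from h import *
bot.servo_line([.5457,-.201,.26],velocity=.2)
bot.reach(at(-.07),qa(199));st()
bot.servo_line(at(-.012),velocity=.12);st()
a=snap('side','side4');snap('top','top4')
a=cv2.imread('pics/side4.png');b=cv2.imread('pics/top4.png')
r=lambda im,x,y,s:cv2.resize(im[y:y+s,x:x+s],(400,400),interpolation=cv2.INTER_CUBIC)
cv2.imwrite('pics/c8.png',np.hstack([r(a,215,130,120),r(b,180,190,120)]))
E
```

```text
t9.13 depth -69.7 u 0.4 v -0.4 F n-1.6 u-0.8 v-0.7 Tn -0.01 a 198.9 j6 -2.33 w 0.0272 tilt 0.1
 t9.77 depth -11.8 u 0.2 v -0.4 F n-1.1 u-0.6 v-0.1 Tn 0.01 a 198.9 j6 -2.19 w 0.0268 tilt 0.1
```

View pics/c8.png

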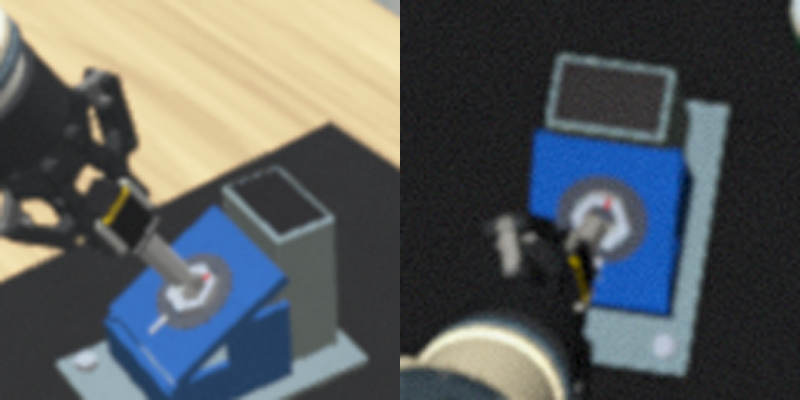

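The key is square over the head and its tip is close to the socket centre (side about (272,214)). Next I'll feel it in.

```bash
python3 - <<'E'
from h import *
d=-.012
while d<.027:
    d+=.003
    bot.servo_line(at(d),qa(199),velocity=.05)
    o=st('%.0f'%(d*1e3))
    f=np.array(o['wrist_force'])
    if abs(f@N)>12 or np.linalg.norm(f)>18: break
E
```

```text
-9 t10.12 depth -9.2 u 0.2 v 0.1 F n-1.2 u-0.1 v0.9 Tn 0.05 a 199.0 j6 -2.18 w 0.0270 tilt 0.0
-6 t10.37 depth -5.9 u -0.1 v -0.0 F n-0.8 u-1.3 v0.1 Tn -0.00 a 199.0 j6 -2.17 w 0.0275 tilt 0.0
-3 t10.62 depth -2.8 u -0.1 v -0.1 F n-0.9 u-1.0 v-0.6 Tn -0.01 a 199.0 j6 -2.16 w 0.0270 tilt 0.0
-0 t10.87 depth 0.2 u -0.1 v -0.1 F n-1.5 u-1.0 v-0.2 Tn 0.08 a 199.0 j6 -2.15 w 0.0272 tilt 0.0
3 t11.12 depth 3.2 u -0.1 v -0.1 F n-0.8 u-1.2 v-0.7 Tn 0.03 a 199.0 j6 -2.14 w 0.0274 tilt 0.0
6 t11.37 depth 6.2 u -0.1 v -0.1 F n-1.5 u-0.7 v-0.4 Tn 0.01 a 199.0 j6 -2.13 w 0.0272 tilt 0.0
9 t11.62 depth 9.2 u -0.2 v -0.5 F n-2.6 u0.4 v-2.8 Tn 0.01 a 199.0 j6 -2.12 w 0.0271 tilt 0.1
12 t11.87 depth 12.2 u -0.3 v -0.5 F n-3.5 u-0.2 v-4.3 Tn 0.01 a 199.0 j6 -2.11 w 0.0276 tilt 0.1
15 t12.12 depth 15.2 u -0.3 v -0.4 F n-5.1 u-0.4 v-5.2 Tn 0.02 a 199.0 j6 -2.10 w 0.0273 tilt 0.1
18 t12.37 depth 18.2 u -0.3 v -0.4 F n-4.3 u-0.0 v-5.1 Tn 0.04 a 199.0 j6 -2.09 w 0.0275 tilt 0.1
21 t12.62 depth 21.2 u -0.3 v -0.5 F n-4.2 u0.2 v-4.9 Tn 0.00 a 199.0 j6 -2.08 w 0.0271 tilt 0.1
24 t12.87 depth 24.2 u -0.2 v -0.5 F n-4.9 u-0.4 v-5.8 Tn -0.01 a 199.0 j6 -2.06 w 0.0268 tilt 0.1
27 t13.12 depth 26.7 u -0.2 v -0.5 F n8.2 u-1.2 v-6.1 Tn 0.04 a 199.0 j6 -2.05 w 0.0274 tilt 0.1
30 t13.37 depth 28.0 u -0.1 v -0.1 F n54.3 u-7.3 v-6.6 Tn 0.03 a 199.0 j6 -2.04 w 0.0271 tilt 0.1
```

```bash
python3 - <<'E'
from h import *
bot.servo_line(at(.0268,0,.0003),qa(199),velocity=.05);st()
j=np.array(kinematics.solve_ik(at(.0268),qa(199)))
for k in range(14):
    j[5]+=.2; bot.goto_joints(j); o=st()
    if abs(np.array(o['ft_torque'])@N)>.9: break
E
```

```text
t13.62 depth 26.4 u -0.2 v 0.0 F n3.0 u-1.6 v-5.6 Tn -0.01 a 199.0 j6 -2.05 w 0.0271 tilt 0.0
 t13.93 depth 26.7 u -0.2 v -0.6 F n2.0 u-0.7 v-5.9 Tn -0.09 a 187.5 j6 -1.85 w 0.0273 tilt 0.1
 t14.23 depth 26.7 u -0.1 v -0.6 F n1.4 u-0.1 v-6.5 Tn -0.13 a 176.0 j6 -1.65 w 0.0273 tilt 0.1
 t14.54 depth 26.7 u -0.0 v -0.7 F n0.7 u-0.0 v-7.2 Tn -0.12 a 164.6 j6 -1.45 w 0.0273 tilt 0.1
 t14.85 depth 26.7 u 0.0 v -0.8 F n0.9 u0.3 v-7.4 Tn -0.06 a 153.1 j6 -1.25 w 0.0278 tilt 0.1
 t15.16 depth 26.7 u 0.0 v -0.9 F n0.8 u0.3 v-7.7 Tn -0.03 a 141.6 j6 -1.05 w 0.0275 tilt 0.1
 t15.47 depth 26.7 u -0.0 v -1.1 F n0.8 u1.2 v-7.8 Tn -0.07 a 130.2 j6 -0.85 w 0.0274 tilt 0.1
 t15.78 depth 26.7 u -0.1 v -1.1 F n1.1 u0.1 v-8.9 Tn -0.09 a 118.7 j6 -0.65 w 0.0275 tilt 0.2
 t16.08 depth 26.7 u -0.2 v -1.3 F n2.0 u0.9 v-9.2 Tn -0.08 a 107.3 j6 -0.45 w 0.0274 tilt 0.2
 t16.39 depth 26.8 u -0.3 v -1.4 F n2.3 u0.1 v-8.7 Tn -0.10 a 95.8 j6 -0.25 w 0.0274 tilt 0.2
 t16.70 depth 26.8 u -0.5 v -1.4 F n2.8 u0.5 v-8.8 Tn -0.06 a 84.3 j6 -0.05 w 0.0272 tilt 0.2
 t17.01 depth 26.8 u -0.6 v -1.4 F n3.2 u0.0 v-8.5 Tn -0.05 a 72.9 j6 0.15 w 0.0274 tilt 0.2
 t17.32 depth 26.8 u -0.7 v -1.4 F n2.9 u-1.2 v-9.3 Tn -0.08 a 61.4 j6 0.35 w 0.0270 tilt 0.2
 t17.62 depth 26.8 u -0.8 v -1.4 F n3.2 u-1.3 v-8.3 Tn -0.08 a 50.0 j6 0.55 w 0.0274 tilt 0.2
 t17.93 depth 26.8 u -0.9 v -1.3 F n2.9 u-0.8 v-8.6 Tn -0.08 a 38.5 j6 0.75 w 0.0275 tilt 0.2
```

```bash
cat > v.py <<'E'
from h import *
import sys
t=sys.argv[1]
snap('side','s'+t);snap('top','t'+t)
a=cv2.imread(f'pics/s{t}.png');b=cv2.imread(f'pics/t{t}.png')
r=lambda im,x,y,s:cv2.resize(im[y:y+s,x:x+s],(400,400),interpolation=cv2.INTER_CUBIC)
cv2.imwrite(f'pics/v{t}.png',np.hstack([r(a,232,160,80),r(b,195,215,80)]))
E
python3 v.py 5
```

```text
(no output)
```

View pics/v5.png

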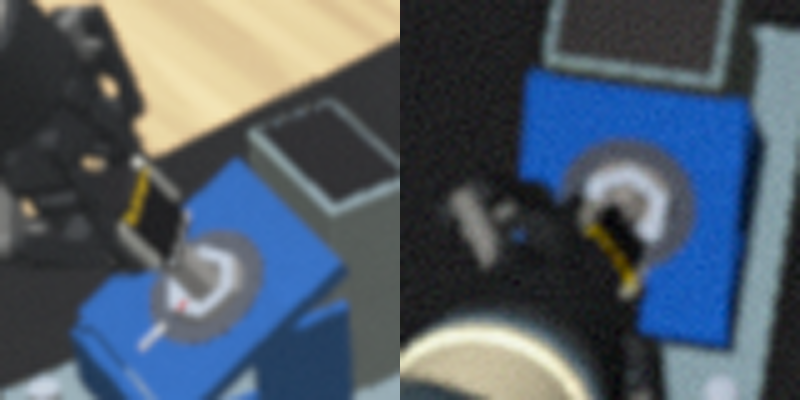

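The red mark (side about (268,221)) has come round almost to the white line. I'll keep turning to the stop.

```bash
python3 - <<'E'
from h import *
j=np.array(get_obs()['joint_pos'])
j=np.array(kinematics.solve_ik(at(.0268),Ro.from_quat(get_obs()['orientation']).as_quat()))
for k in range(10):
    j[5]+=.06; bot.goto_joints(j); o=st()
    if abs(np.array(o['ft_torque'])@N)>1.0: break
E
python3 v.py 6
```

```text
t18.28 depth 26.8 u -0.8 v -1.2 F n2.1 u-1.7 v-7.4 Tn 0.04 a 35.1 j6 0.80 w 0.0275 tilt 0.3
 t18.53 depth 26.8 u -0.8 v -1.2 F n2.6 u-1.7 v-7.2 Tn 0.06 a 31.6 j6 0.86 w 0.0269 tilt 0.3
 t18.78 depth 26.8 u -0.9 v -1.1 F n2.8 u-2.6 v-6.9 Tn 0.06 a 28.2 j6 0.92 w 0.0272 tilt 0.3
 t19.03 depth 26.8 u -0.9 v -1.1 F n2.5 u-2.0 v-6.8 Tn 0.07 a 24.8 j6 0.98 w 0.0274 tilt 0.3
 t19.28 depth 26.8 u -0.9 v -1.1 F n2.2 u-2.2 v-7.3 Tn 0.15 a 21.4 j6 1.04 w 0.0272 tilt 0.3
 t19.53 depth 26.8 u -0.9 v -1.1 F n2.8 u-2.1 v-6.8 Tn 0.13 a 17.9 j6 1.10 w 0.0274 tilt 0.3
 t19.78 depth 26.9 u -0.9 v -1.0 F n0.3 u-1.1 v-5.9 Tn 0.03 a 14.5 j6 1.16 w 0.0271 tilt 0.3
 t20.03 depth 26.9 u -0.9 v -1.0 F n1.1 u-2.4 v-5.6 Tn -0.07 a 11.0 j6 1.22 w 0.0270 tilt 0.3
 t20.28 depth 26.9 u -0.9 v -1.0 F n0.5 u-1.6 v-5.7 Tn 0.08 a 7.6 j6 1.28 w 0.0271 tilt 0.3
 t20.53 depth 26.9 u -0.9 v -1.0 F n0.4 u-2.4 v-5.7 Tn -0.16 a 4.1 j6 1.34 w 0.0271 tilt 0.3
```

View pics/v6.png

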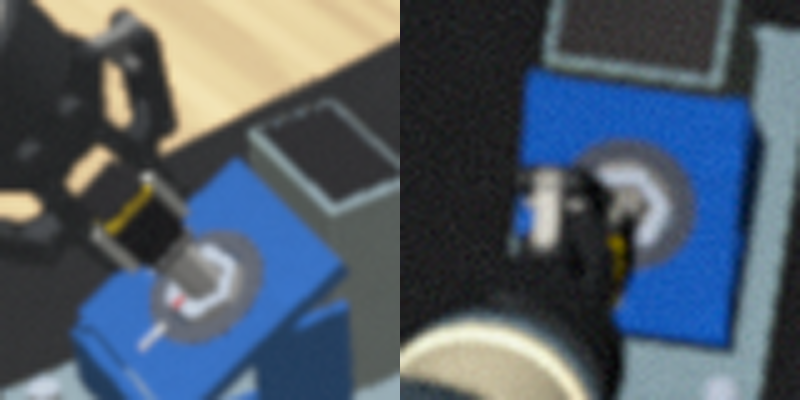

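```bash
python3 - <<'E'
from h import *
from m import redc
o=[]
for t in('s5','s6'):
    d=load(t);r=redc(d,255,198,35);print(t,r,inpl(d,r))
    g=np.array([[-.04,-.04],[.04,-.04],[.04,.04],[-.04,.04]])
    P=np.array([M+u*U+v*FY for u,v in g]);px=proj(d,P).astype(np.float32)
    dst=np.array([[ (0.04-v)*5000,(0.04-u)*5000] for u,v in g],np.float32)
    im=cv2.cvtColor(d['frame'],cv2.COLOR_RGB2BGR)
    w=cv2.warpPerspective(im,cv2.getPerspectiveTransform(px,dst),(400,400),flags=cv2.INTER_CUBIC);cv2.circle(w,(200,200),3,(0,255,0),-1);o.append(w)
cv2.imwrite('pics/rect6.png',np.hstack(o))
print(np.round(get_obs()['joint_efforts'],2))
E
```

```text
s5 [268.         220.58823529] (np.float64(-171.98258659060824), np.float64(0.015629385412886013))
s6 [267.25 219.75] (np.float64(174.19886209387323), np.float64(0.015455735652326462))
[  3.09 -42.69 -27.47  -1.39  -3.15  -0.21]
```

View pics/rect6.png

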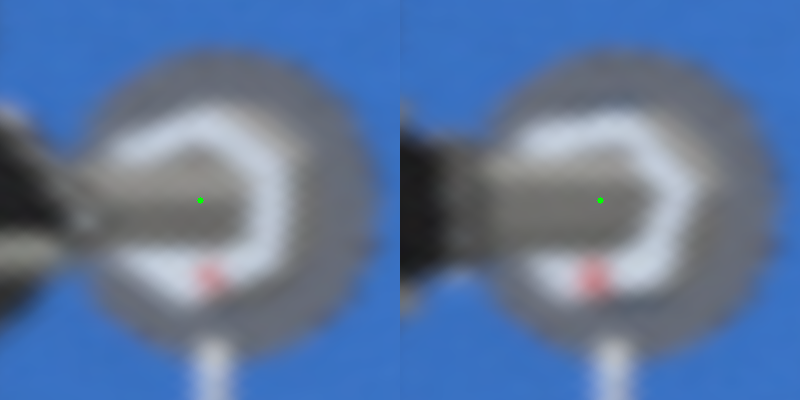

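```bash
python3 - <<'E'
from h import *
hand.move_gripper(0,strength=115);st('grip')
j=np.array(get_obs()['joint_pos'])
for k in range(3):
    j[5]+=.06; bot.goto_joints(j); o=st();print(np.round(o['joint_efforts'][5],2),o['joint_pos'][5]-j[5])
E
python3 v.py 7; python3 - <<'E'
from h import *
from m import redc
o=[]
for t in('s6','s7'):
    d=load(t);r=redc(d,255,198,35);print(t,r,inpl(d,r))
    g=np.array([[-.04,-.04],[.04,-.04],[.04,.04],[-.04,.04]])
    P=np.array([M+u*U+v*FY for u,v in g]);px=proj(d,P).astype(np.float32)
    dst=np.array([[ (0.04-v)*5000,(0.04-u)*5000] for u,v in g],np.float32)
    im=cv2.cvtColor(d['frame'],cv2.COLOR_RGB2BGR)
    w=cv2.warpPerspective(im,cv2.getPerspectiveTransform(px,dst),(400,400),flags=cv2.INTER_CUBIC);cv2.circle(w,(200,200),3,(0,255,0),-1);o.append(w)
a=cv2.imread('pics/s7.png');o[0]=cv2.resize(a[160:240,232:312],(400,400),interpolation=cv2.INTER_CUBIC)
cv2.imwrite('pics/rect7.png',np.hstack(o))
E
```

```text
grip t20.85 depth 26.8 u -0.9 v -1.0 F n3.0 u-3.0 v-6.4 Tn -0.19 a 4.1 j6 1.34 w 0.0267 tilt 0.3
 t21.10 depth 26.8 u -1.0 v -1.1 F n-0.5 u-0.3 v-3.7 Tn -0.22 a 0.7 j6 1.40 w 0.0268 tilt 0.3
0.12 -0.0012679000569395527
 t21.35 depth 26.8 u -1.0 v -1.0 F n-0.4 u-0.2 v-3.7 Tn -0.13 a 357.4 j6 1.46 w 0.0266 tilt 0.3
0.21 -0.002474263491678119
 t21.60 depth 26.8 u -1.0 v -1.0 F n-0.8 u-0.4 v-4.7 Tn -0.08 a 354.0 j6 1.52 w 0.0269 tilt 0.3
0.23 -0.0028612449009213226
s6 [267.25 219.75] (np.float64(174.19886209387323), np.float64(0.015455735652326462))
s7 [267. 220.] (np.float64(174.5079141214153), np.float64(0.016311124685551466))
```

View pics/rect7.png

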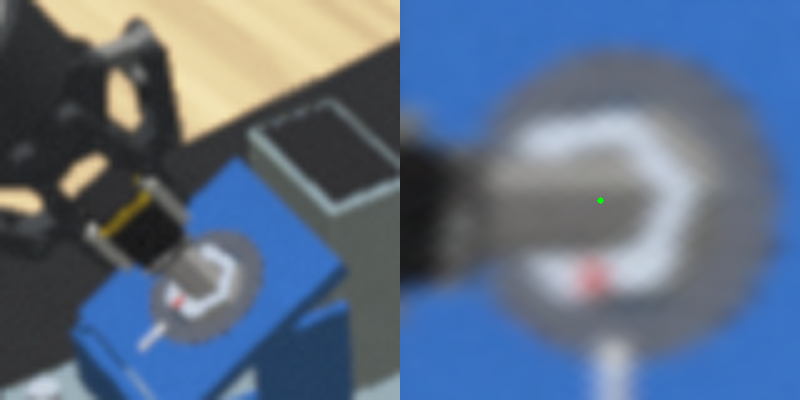

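```bash
cat > turn.py <<'E'
from h import *
from m import redc
import sys
n=int(sys.argv[1]);s=float(sys.argv[2])
j=np.array(get_obs()['joint_pos'])
for k in range(n):
    j[5]+=s; bot.goto_joints(j); o=st();print('  eff',np.round(o['joint_efforts'][5],2),'lag %.4f'%(o['joint_pos'][5]-j[5]),'T',np.round(o['ft_torque'],2))
    if abs(o['joint_efforts'][5])>1.5: break
d=snap('side','tmp');r=redc(d,255,198,35);print(r,inpl(d,r),get_obs()['time_s'])
E
python3 turn.py 5 .05
python3 v.py 8
```

```text
t21.95 depth 26.8 u -1.0 v -1.0 F n-1.3 u-1.0 v-4.8 Tn -0.00 a 351.2 j6 1.57 w 0.0269 tilt 0.3
  eff 0.24 lag -0.0021 T [-0.77  0.57 -0.47]
 t22.20 depth 26.8 u -1.0 v -0.9 F n-2.5 u-2.4 v-3.4 Tn -0.02 a 348.4 j6 1.62 w 0.0268 tilt 0.3
  eff 0.27 lag -0.0024 T [-0.51  0.68 -0.36]
 t22.45 depth 26.8 u -1.0 v -0.7 F n-0.9 u-2.0 v-2.5 Tn -0.06 a 345.5 j6 1.67 w 0.0268 tilt 0.3
  eff 0.27 lag -0.0026 T [-0.29  0.74 -0.28]
 t22.70 depth 26.8 u -0.9 v -0.7 F n-2.5 u-2.1 v-1.2 Tn 0.03 a 342.6 j6 1.72 w 0.0267 tilt 0.3
  eff 0.27 lag -0.0026 T [-0.18  0.65 -0.11]
 t22.95 depth 26.8 u -0.7 v -0.7 F n-1.1 u-0.4 v-0.4 Tn -0.01 a 339.8 j6 1.77 w 0.0270 tilt 0.3
  eff 0.27 lag -0.0026 T [ 0.    0.52 -0.04]
[267. 220.] (np.float64(174.5079141214153), np.float64(0.016311124685551466)) 23.0
```

View pics/v8.png

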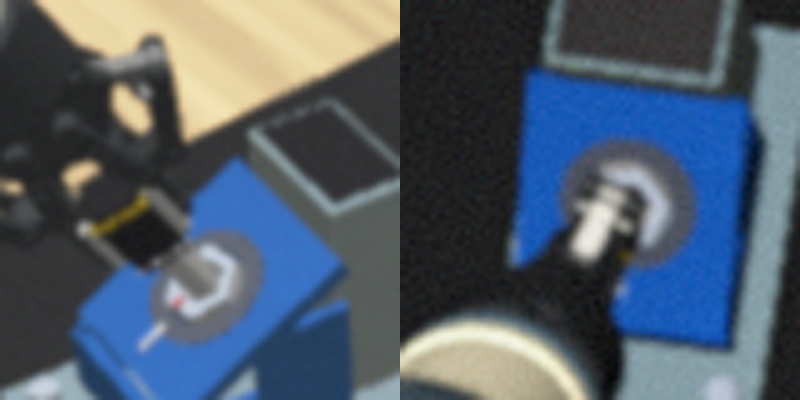

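```bash
python3 - <<'E'
from h import *
r=lambda t:cv2.resize(cv2.imread(f'pics/{t}.png')[175:230,235:290],(400,400),interpolation=cv2.INTER_CUBIC)
f=lambda w:(255*(w/255.)**.6).astype(np.uint8)
cv2.imwrite('pics/z.png',f(np.hstack([r('s6'),r('s8')])))
E
```

```text
(no output)
```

View pics/z.png

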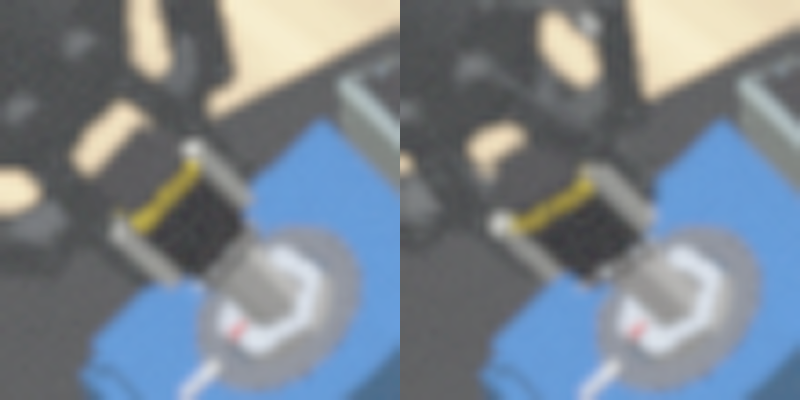

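```bash
python3 - <<'E'
from h import *
d=load('s8')
for h in(0,.025,.035,.045,.055,.087): 
    p=proj(d,M+h*N)[0];print(h,p,(p-[235,175])/.1375)
E
```

```text
0 [272.05242309 215.61801104] [269.47216791 295.40371663]
0.025 [266.85488308 210.59028978] [231.67187696 258.83847114]
0.035 [264.72795585 208.53285545] [216.20331529 243.87531237]
0.045 [262.57283421 206.4481479 ] [200.52970336 228.71380293]
0.055 [260.3889538  204.33562122] [184.64693676 213.34997251]
0.087 [253.2004261  197.38196363] [132.36673529 162.7779173 ]
```

```bash
python3 - <<'E'
from h import *
hand.move_gripper(.06);o=st()
p=np.array(o['position'])
bot.servo_line(p+.075*N,velocity=.15);st()
bot.reach(p+.2*N,qa(199));st()
E
python3 v.py 9
```

```text
t23.52 depth 26.8 u -0.8 v -0.9 F n0.8 u0.5 v-0.1 Tn 0.00 a 339.6 j6 1.77 w 0.0599 tilt 0.3
 t24.17 depth -48.0 u -0.8 v -0.8 F n-0.3 u-0.8 v0.5 Tn -0.01 a 339.6 j6 1.55 w 0.0598 tilt 0.3
 t27.48 depth -173.1 u -0.9 v -1.0 F n0.0 u0.7 v-0.0 Tn -0.04 a 199.0 j6 -2.43 w 0.0600 tilt 0.0
```

View pics/v9.png

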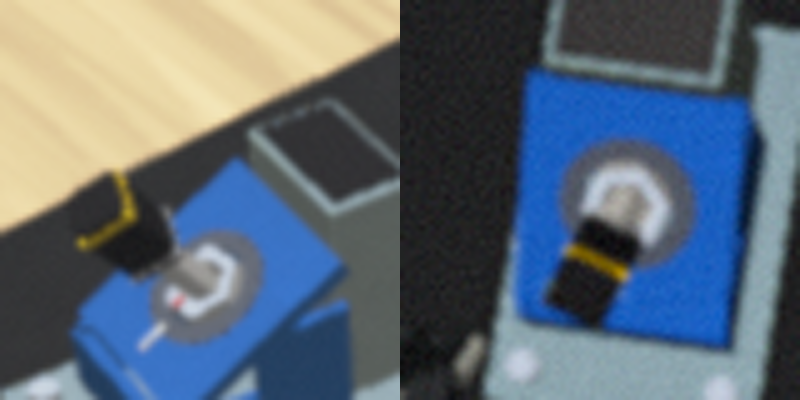

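```bash
python3 - <<'E'
from h import *
d=load('s9');g=.5
im=cv2.imread('pics/s9.png')[180:220,240:280];c=cv2.resize(im,(600,600),interpolation=cv2.INTER_CUBIC);c=(255*(c/255.)**g).astype(np.uint8)
cv2.imwrite('pics/z9.png',c)
E
```

```text
(no output)
```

View pics/z9.png

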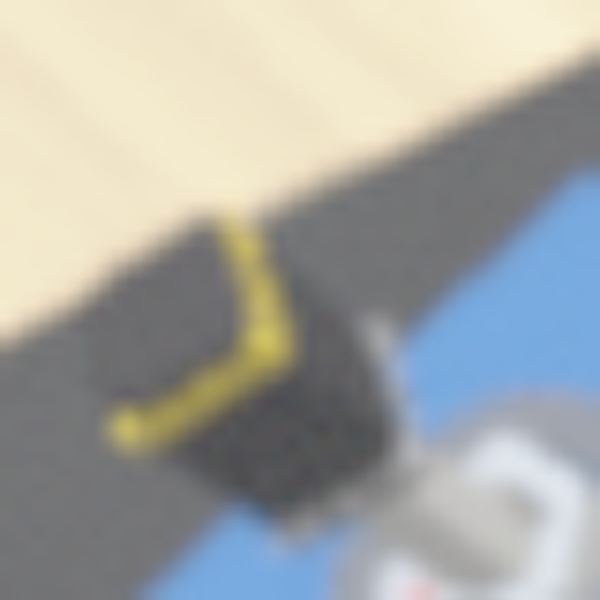

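```bash
cat > ky.py <<'E'
from h import *
def pl(d,uv,h):
    c,v=ray(d,uv);p=M+h*N;t=((p-c)@N)/(v@N);q=c+t*v-p;return np.array([q@U,q@FY])
if __name__=='__main__':
    d=load('s9');P=[np.array(p)/15+[240,180] for p in[(125,435),(278,350),(228,220)]]
    for h in(.07,.08):
        A,B,C=[pl(d,p,h) for p in P]
        for a,b in((A,B),(B,C)):
            e=b-a;print(h,'edge dir mod90',np.degrees(np.arctan2(e[1],e[0]))%90,np.linalg.norm(e),)
        print('diag mid',(A+C)/2)
E
python3 ky.py
```

```text
0.07 edge dir mod90 68.19666421808972 0.02814645761968185
0.07 edge dir mod90 72.93726205361091 0.029448721968117837
diag mid [-0.00990609  0.01072554]
0.08 edge dir mod90 68.19666421808957 0.027808422716983573
0.08 edge dir mod90 72.9372620536109 0.02909504705813127
diag mid [-0.00959862  0.00031194]
```

The key turned exactly with the jaws: its edge is at 70° mod 90, matching the jaw angle. The head stayed put with its mark at the line. That means the hex rode over at the hard stop and is seated again. I'll regrip and press clockwise once more, gently, to confirm it's tight and home.

```bash
python3 - <<'E'
from h import *
from m import redc
hand.move_gripper(.078)
bot.reach(at(-.055,-.003,0),qa(160));st()
bot.servo_line(at(.0265,-.003,0),velocity=.12);o=st()
hand.move_gripper(0,strength=90);st('gripped')
bot.servo_line(at(.0275,-.0015,0),qa(160),velocity=.05);o=st('press')
j=np.array(kinematics.solve_ik(at(.0268),qa(160)))
for k in range(5):
    j[5]+=.05; bot.goto_joints(j); o=st();print('  eff',np.round(o['joint_efforts'][5],2),'T',np.round(o['ft_torque'],2))
d=snap('side','tmp');r=redc(d,255,198,35);print(r,inpl(d,r),get_obs()['time_s'])
E
python3 v.py 10
```

```text
t28.71 depth -55.2 u -2.7 v 0.1 F n0.4 u-0.4 v-0.3 Tn -0.00 a 160.1 j6 -1.61 w 0.0779 tilt 0.0
 t29.54 depth 26.1 u -2.8 v 0.2 F n0.0 u0.3 v-0.1 Tn -0.00 a 160.0 j6 -1.36 w 0.0781 tilt 0.0
gripped t30.05 depth 26.1 u -2.4 v 0.0 F n8.1 u1.2 v-1.5 Tn 0.00 a 160.0 j6 -1.36 w 0.0273 tilt 0.1
press t30.30 depth 26.6 u -1.4 v -0.1 F n23.8 u-2.2 v-0.4 Tn -0.01 a 160.0 j6 -1.36 w 0.0269 tilt 0.0
 t30.55 depth 26.4 u -0.4 v -0.2 F n12.7 u-2.3 v-0.8 Tn -0.06 a 157.1 j6 -1.32 w 0.0274 tilt 0.0
  eff 0.14 T [-0.06  0.84 -0.14]
 t30.80 depth 26.4 u -0.4 v -0.3 F n12.0 u-2.9 v-1.2 Tn 0.05 a 154.3 j6 -1.27 w 0.0273 tilt 0.0
  eff 0.21 T [-0.19  0.82 -0.1 ]
 t31.05 depth 26.4 u -0.5 v -0.4 F n13.1 u-2.7 v-0.0 Tn 0.04 a 151.4 j6 -1.22 w 0.0271 tilt 0.0
  eff 0.21 T [-0.26  0.86 -0.15]
 t31.30 depth 26.5 u -0.6 v -0.4 F n12.9 u-2.2 v-0.8 Tn 0.03 a 148.6 j6 -1.17 w 0.0270 tilt 0.0
  eff 0.24 T [-0.2   0.9  -0.13]
 t31.55 depth 26.4 u -0.5 v -0.3 F n12.1 u-2.4 v-0.8 Tn 0.09 a 145.7 j6 -1.12 w 0.0270 tilt 0.0
  eff 0.32 T [-0.22  0.9  -0.07]
[267. 220.] (np.float64(174.5079141214153), np.float64(0.016311124685551466)) 31.6
```

View pics/v10.png

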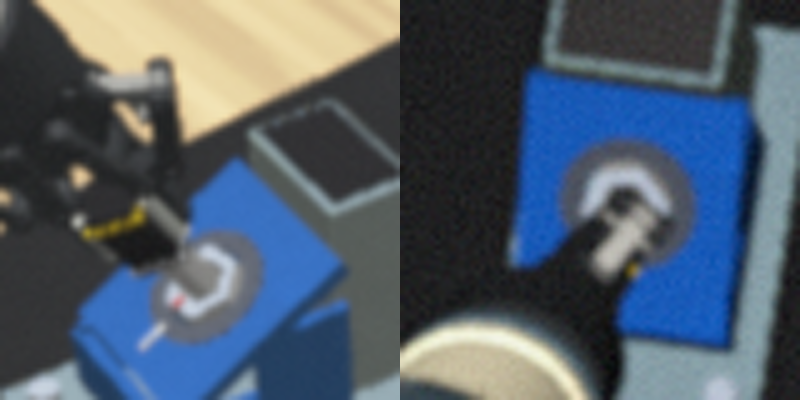

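```bash
python3 turn.py 4 .03
```

```text
t31.95 depth 26.3 u -0.6 v -0.4 F n5.9 u-1.3 v-0.8 Tn 0.21 a 144.1 j6 -1.09 w 0.0273 tilt 0.0
  eff 0.37 lag -0.0010 T [-0.24  0.54  0.07]
 t32.20 depth 26.3 u -0.5 v -0.4 F n6.8 u-0.1 v-0.2 Tn 0.34 a 142.3 j6 -1.06 w 0.0268 tilt 0.0
  eff 0.45 lag -0.0009 T [-0.32  0.58  0.18]
 t32.45 depth 26.3 u -0.5 v -0.3 F n6.7 u0.2 v0.1 Tn 0.37 a 140.6 j6 -1.03 w 0.0266 tilt 0.0
  eff 0.49 lag -0.0010 T [-0.36  0.57  0.19]
 t32.70 depth 26.3 u -0.4 v -0.3 F n5.5 u-0.2 v0.4 Tn 0.48 a 138.9 j6 -1.00 w 0.0271 tilt 0.0
  eff 0.56 lag -0.0010 T [-0.4  0.5  0.3]
[267. 220.] (np.float64(174.5079141214153), np.float64(0.016311124685551466)) 32.75
```

Torque climbed steadily to 0.48 N m, about twice the screw friction, and the red mark didn't move, so the screw is on its hard stop. I'll ease back within the play, release and retreat.

```bash
python3 - <<'E'
from h import *
j=np.array(get_obs()['joint_pos']);j[5]-=.14;bot.goto_joints(j);st('ease')
p=np.array(get_obs()['position']);bot.servo_line(p-.0006*N,velocity=.02);st('press')
hand.move_gripper(.078);o=st();p=np.array(o['position'])
bot.servo_line(p+.09*N,velocity=.12);st()
bot.servo_line(p+.16*N+np.array([0,0,.03]),velocity=.2);st()
bot.dwell(.5)
E
python3 v.py 11; python3 - <<'E'
from h import *
from m import redc
d=load('s11');r=redc(d,255,198,35);print(inpl(d,r))
a=cv2.imread('pics/s11.png')
E
```

```text
ease t33.01 depth 26.3 u -0.5 v -0.4 F n5.9 u-0.7 v0.4 Tn 0.21 a 146.8 j6 -1.14 w 0.0270 tilt 0.0
press t33.26 depth 26.4 u -0.5 v -0.3 F n17.3 u-1.7 v0.1 Tn 0.18 a 146.7 j6 -1.14 w 0.0271 tilt 0.0
 t33.80 depth 27.0 u -0.5 v -0.4 F n-0.2 u-0.1 v-0.6 Tn 0.03 a 146.9 j6 -1.14 w 0.0784 tilt 0.0
 t34.70 depth -62.6 u -0.8 v -0.5 F n0.3 u1.1 v-0.6 Tn -0.02 a 147.0 j6 -1.40 w 0.0782 tilt 0.1
 t35.33 depth -158.1 u 13.9 v -0.6 F n0.4 u-0.3 v-0.5 Tn -0.01 a 147.0 j6 -1.55 w 0.0782 tilt 0.1
(np.float64(-179.06490442364063), np.float64(0.016212563673565782))
```

View pics/v11.png

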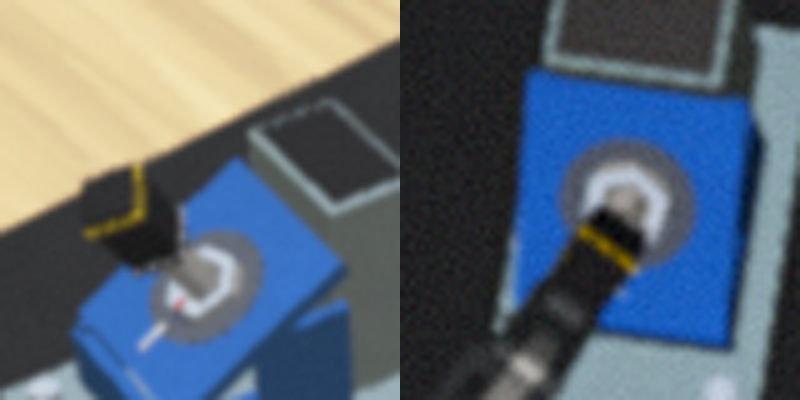

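View pics/s11.png

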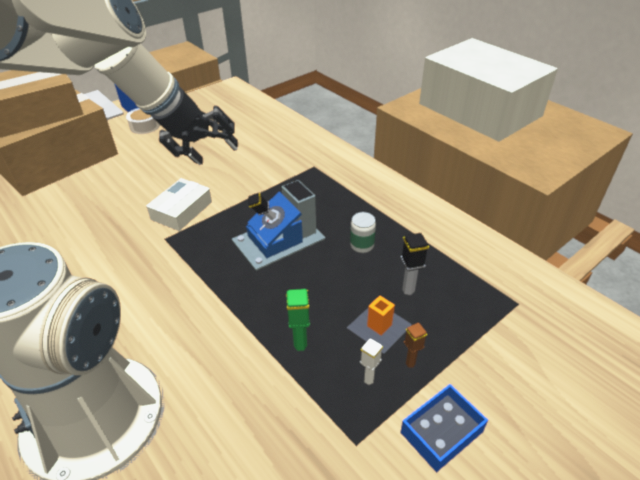

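```bash
python3 - <<'E'
from h import *
from m import redc
o=[]
for t in('s5','s8','s9','s10','s11'):
    d=load(t);r=redc(d,255,198,35);print(t,r,inpl(d,r))
    f=d['frame'][216:226,262:274].astype(int);w=f[...,0]-f[...,1:].max(2)
    if t in('s9','s11'):
        print(np.clip(w,-9,99))
    g=np.array([[-.04,-.04],[.04,-.04],[.04,.04],[-.04,.04]])
    P=np.array([M+u*U+v*FY for u,v in g]);px=proj(d,P).astype(np.float32)
    dst=np.array([[ (0.04-v)*5000,(0.04-u)*5000] for u,v in g],np.float32)
    w=cv2.warpPerspective(d['frame'][...,::-1].copy(),cv2.getPerspectiveTransform(px,dst),(400,400),flags=cv2.INTER_CUBIC);o.append(w)
cv2.imwrite('pics/rect11.png',np.hstack([o[2],o[4]]))
E
```

```text
s5 [268.         220.58823529] (np.float64(-171.98258659060824), np.float64(0.015629385412886013))
s8 [267. 220.] (np.float64(174.5079141214153), np.float64(0.016311124685551466))
s9 [267. 220.] (np.float64(174.5079141214153), np.float64(0.016311124685551466))
[[-9 -9 -9 -9 -5 -1  1  1  1  1  1  0]
 [-9 -9 -9 -9 -9 -9 -1  1  0  1  2  0]
 [-9 -9 -9 -9 -9 -8  4  1 -1  0  0 -4]
 [-9 -9 -9 -9 -9 20 28  0 -9 -7 -9 -9]
 [-9 -9 -9 -9 14 48 24 -9 -9 -9 -9 -9]
 [-9 -9 -9 -9  8 22 -6 -9 -9 -9 -9 -9]
 [-9 -9 -9 -9 -9 -9 -9 -9 -9 -9 -9 -6]
 [-9 -9 -9 -9 -9 -9 -9 -9 -9 -9 -6 -2]
 [-9 -9 -9 -9 -9 -9 -9 -9 -9 -8 -8 -9]
 [-9 -9 -9 -9 -9 -9 -9 -9 -9 -9 -9 -9]]
s10 [267. 220.] (np.float64(174.5079141214153), np.float64(0.016311124685551466))
s11 [267.38709677 220.38709677] (np.float64(-179.06490442364063), np.float64(0.016212563673565782))
[[-9 -9 -9 -9 -9 -8 -1  0  1  2  1  2]
 [-9 -9 -9 -9 -9 -9 -9 -2  0  1  1  1]
 [-9 -9 -9 -9 -9 -9 -9 -6  0  0 -1 -5]
 [-9 -9 -9 -9 -9 -8  8 -3 -6 -3 -7 -9]
 [-9 -9 -9 -9 -9 27 32 -7 -9 -9 -9 -9]
 [-9 -9 -9 -9 -2 32 13 -9 -9 -9 -9 -9]
 [-9 -9 -9 -9 -8  3 -6 -9 -9 -9 -9 -8]
 [-9 -9 -9 -9 -9 -9 -9 -9 -9 -9 -7 -3]
 [-9 -9 -9 -9 -9 -9 -9 -9 -8 -8 -9 -9]
 [-9 -9 -9 -9 -9 -9 -9 -9 -9 -9 -9 -9]]
```

View pics/rect11.png

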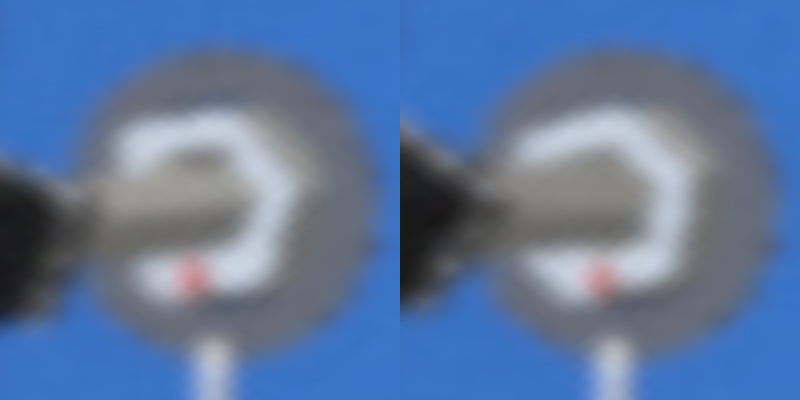

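```bash
python3 - <<'E'
from h import *
im=cv2.imread('pics/s11.png')[180:220,240:280];c=cv2.resize(im,(600,600),interpolation=cv2.INTER_CUBIC);c=(255*(c/255.)**.5).astype(np.uint8)
cv2.imwrite('pics/z11.png',c)
E
```

```text
(no output)
```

View pics/z11.png

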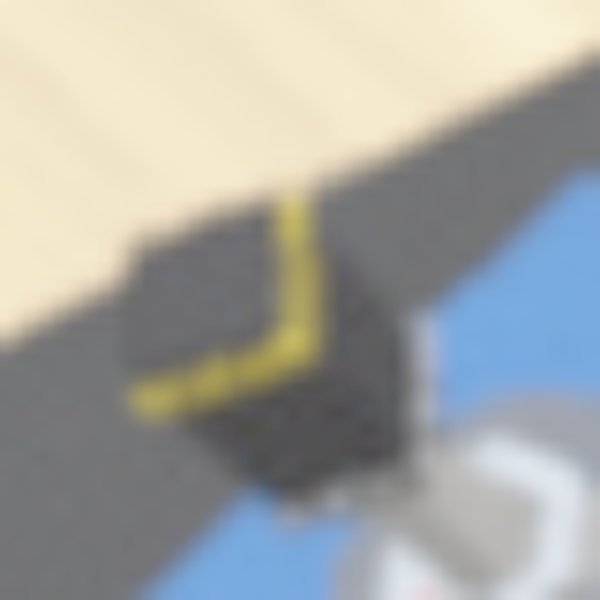

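```bash
python3 - <<'E'
from ky import *
d=load('s11');P=[np.array(p)/15+[240,180] for p in[(138,402),(308,348),(292,200)]]
A,B,C=[pl(d,p,.08) for p in P]
for a,b in((A,B),(B,C)):
    e=b-a;print('edge',np.degrees(np.arctan2(e[1],e[0]))%90,np.linalg.norm(e))
print((A+C)/2, proj(d,M+.08*N))
E
```

```text
edge 54.06284261742983 0.03009879288066794
edge 60.55635441268569 0.028958127864466617
[-0.00255671 -0.00156054] [[254.79959138 198.92887952]]
```

The key came out right, but the mark shows that easing back dragged the screw about 6° anticlockwise, because the hex was wedged in the socket. I'll regrip, turn it back to the stop and release there without easing.

```bash
python3 - <<'E'
from h import *
bot.servo_line(at(-.055,-.001,0),qa(147),velocity=.2)
bot.servo_line(at(.0265,-.001,-.0003),qa(147),velocity=.14);st()
hand.move_gripper(0,strength=90);st('gripped')
E
python3 turn.py 4 .033
```

```text
t37.34 depth 25.9 u -0.5 v -0.1 F n0.5 u0.2 v-0.7 Tn 0.01 a 147.0 j6 -1.14 w 0.0781 tilt 0.1
gripped t37.85 depth 25.9 u -0.4 v -0.2 F n11.9 u0.2 v-1.0 Tn 0.06 a 147.0 j6 -1.14 w 0.0271 tilt 0.1
 t38.10 depth 25.8 u -0.4 v -0.2 F n1.6 u-0.0 v-0.4 Tn 0.08 a 145.2 j6 -1.11 w 0.0273 tilt 0.1
  eff 0.26 lag -0.0008 T [-0.11  0.21  0.02]
 t38.35 depth 25.8 u -0.3 v -0.2 F n3.1 u-0.1 v0.1 Tn 0.05 a 143.3 j6 -1.08 w 0.0273 tilt 0.1
  eff 0.27 lag -0.0011 T [-0.13  0.17 -0.02]
 t38.60 depth 25.8 u -0.3 v -0.2 F n3.9 u0.4 v-0.8 Tn 0.09 a 141.4 j6 -1.04 w 0.0270 tilt 0.1
  eff 0.27 lag -0.0012 T [-0.26  0.14 -0.05]
 t38.85 depth 25.8 u -0.3 v -0.2 F n5.8 u0.6 v-1.1 Tn 0.20 a 139.5 j6 -1.01 w 0.0270 tilt 0.1
  eff 0.32 lag -0.0013 T [-0.36  0.02  0.03]
[267. 220.] (np.float64(174.5079141214153), np.float64(0.016311124685551466)) 38.9
```

```bash
python3 turn.py 2 .02; python3 - <<'E'
from h import *
p=np.array(get_obs()['position']);bot.servo_line(p-.0012*N,velocity=.03);o=st('press')
hand.move_gripper(.078);o=st('open');p=np.array(o['position'])
bot.servo_line(p+.09*N,velocity=.14);st()
bot.servo_line(p+.16*N+np.array([0,0,.03]),velocity=.2);st()
E
python3 v.py 12; python3 - <<'E'
from h import *
from m import redc
d=load('s12');r=redc(d,255,198,35);print(r,inpl(d,r))
E
```

```text
t39.15 depth 25.8 u -0.3 v -0.2 F n3.3 u1.0 v-1.1 Tn 0.48 a 138.5 j6 -0.99 w 0.0271 tilt 0.1
  eff 0.59 lag -0.0012 T [-0.47  0.06  0.28]
 t39.40 depth 25.8 u -0.2 v -0.2 F n3.4 u1.0 v-1.8 Tn 0.48 a 137.3 j6 -0.97 w 0.0271 tilt 0.1
  eff 0.54 lag -0.0006 T [-0.58  0.04  0.22]
[267. 220.] (np.float64(174.5079141214153), np.float64(0.016311124685551466)) 39.45
press t39.70 depth 26.1 u -0.1 v -0.2 F n30.2 u-1.7 v-2.2 Tn 0.43 a 137.2 j6 -0.97 w 0.0273 tilt 0.1
open t40.24 depth 27.2 u -0.3 v -0.2 F n0.3 u0.8 v-0.3 Tn -0.00 a 137.2 j6 -0.97 w 0.0781 tilt 0.1
 t41.03 depth -62.5 u -0.4 v -0.3 F n0.1 u0.4 v0.7 Tn 0.04 a 137.2 j6 -1.23 w 0.0781 tilt 0.1
 t41.67 depth -157.9 u 14.1 v -0.5 F n-0.0 u-1.2 v0.9 Tn 0.01 a 137.2 j6 -1.38 w 0.0781 tilt 0.0
[267. 220.] (np.float64(174.5079141214153), np.float64(0.016311124685551466))
```

View pics/v12.png

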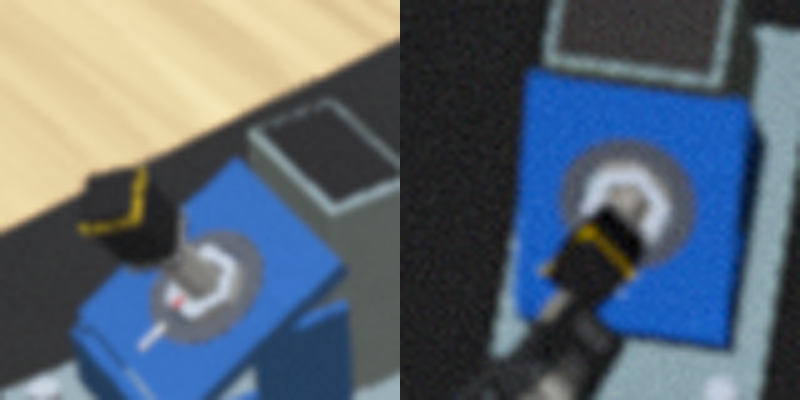

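```bash
python3 -c "
from h import *
hand_in();print(get_obs()['time_s'])"
```

```text
the job is handed in; nothing more can be done
the job is handed in; nothing more can be done
```

The screw is tight, the key is standing in it, and the job was handed in at about 42 s with the gripper open and well clear. I took the small black key from the orange stand and fed it about 27 mm into the socket, then turned the screw clockwise with the key, regripping twice.

**Problems along the way:**
- On the first turn I went past the stop. The head stayed put while the jaws and key turned on, so the key seems to have slipped one notch in the socket.
- After the first regrip I eased back before letting go. That dragged the screw about 6° anticlockwise, because the key was wedged in the socket.
- I regripped, turned it back to the stop and released there without easing.

**Last checks:**
- **Tight:** the torque rose sharply to 0.48 N m, about twice the screw's friction. The red mark did not move under that load or after release.
- **Red mark and white line:** they meet to within what the camera can resolve. The side view measured the mark about 4–6° past the line, while pushing against the stop moved it no further.
- **Key home:** I pressed the key in with about 30 N just before release. The final depth was judged from that press and the last pictures, not measured directly.
- **Other items:** a side view taken before the last regrip showed the carton, tin and bin where they started. I did not check them again after that.

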